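Unpack the delivery pile and restock the jam tray

ROBOT

A 6-joint arm with a two-finger parallel gripper is mounted at the origin on a cart in front of the work surface, level with it; the furniture and walls round the work are solid. World frame = base frame: x ahead of the robot, y to its left, z up, the work surface at z = 0. Lengths are in m, angles in rad, forces in N, time in s.
With the tool pointing down it reaches from about 0.325 to 0.9 m from the base axis. Payload 6.1 kg.
Tool frame: the origin (TCP) lies midway between the tips of the shut fingers; the grasp point (between the pads) lies 19 mm behind it; z points along the fingers, y is the line along which they close (so a half turn about z gives the same grasp; the last joint's range is limited). The gripper opens to 85 mm and grips with 20 to 120 N. Pads are 22 mm wide; open, the fingers measure 114 mm over their backs; the gripper's body (76 mm by 85 mm) begins 54 mm behind the grasp point. The pads swing forward as they close: fully open they stand 13 mm farther back than shut.
Start: joints at [1.097, 0.22, 1.526, -0, 1.395, -0.126], TCP at [0.213, 0.588, 0.231] pointing down, gripper open.
Joint ranges: [-2.98, 2.98], [-0.91, 2.08], [0.09, 2.57], [-1.24, 4.39], [0.2, 2.65], [-2.68, 2.68]. Speed limits (rad/s): [2.57, 2.57, 3.01, 3.14, 3.14, 3.14].

INTERFACE

Orientations are given as [roll, pitch, yaw] about the fixed x, y, z axes, in that order (R = Rz(yaw) Ry(pitch) Rx(roll)).
In Python, from plant import movep, move_l, set_joints, gripper_to, hold, inverse_kinematics, observe, get_image, get_calibration, Unreachable, job_done gives the robot as it stands. Calls block until the motion is done:
- movep(position, orientation): joint-space move of the TCP to a pose.
- move_l(position, feed=0.15, rotation=None, max_force=None): straight line of the TCP; rotation=None keeps the orientation; feed is the mean speed in m/s. With max_force (N) it stops when the force on the tool has changed by that much, and returns True; else False.
- set_joints(angles): joint-space move.
- gripper_to(opening, f_grip=None): finger opening in m; f_grip is the grip in N (None keeps the last); returns when the fingers have stopped.
- hold(seconds).
- inverse_kinematics(position, orientation): joint angles nearest the present ones, or None.
- observe(): the state.
- get_image(name): name is "scene" or "top" or "wrist"; returns (picture, depth): 420x560x3 uint8, red, green, blue; 420x560 float32, m along the optical axis (not along the pixel's ray), 0 where there is no reading.
- get_calibration(name): a dict with "intrinsics" (3x3 intrinsics, pixels), "world_from_camera" (4x4, takes a point from camera to world coordinates). Camera axes: x right, y down, z forward; pixel columns grow to the right and rows downward; lengths in m; the calibration is good to about 2 mm. A picture is of the moment at which its call begins: read the wrist's pose just before it. get_calibration takes no time and is no camera call; for the wrist camera it gives the pose at the moment of the call.
A pose or a line that the arm cannot do raises Unreachable and nothing moves.
- job_done(): hands the job in; it is judged then, once.
The state is a dict: "time_s": time; "q": joint angles; "joint_velocities": joint speeds; "joint_torque": joint torques, N m; "eef_pos": TCP position; "tcp_rot": TCP orientation; "ft_force": force on the tool from outside, world axes, zero at the start; "torque": the same for the moment, N m; "opening": finger opening in m; "grasp_force": force on a finger pad.
Only numpy, scipy, OpenCV 4.12 (cv2) and the standard library are available. Lean on these libraries where they do the work, as an engineer would, in place of code of your own. Each camera call takes 0.05 s, during which the arm holds its last target. There are 200 camera calls.

TASK

Unpack the delivery pile (a red-lidded jar on a green tea carton on an orange sugar carton) and restock with it: first bring the older red-lidded jar from the rear pocket of its wooden tray forward into the front pocket, then stand the new jar from the top of the pile in the pocket behind it. Lay the green carton lengthwise inside the black tray with the green liner and the orange carton lengthwise inside the one with the orange liner, right way up. Keep everything upright and leave the green-lidded jar alone.

Things in the scene. Friction and masses are not known exactly. Their poses are not given: they have to be found in the camera images.
- new_jar_center (a point): the new jar: orange preserve, red lid, standing on top of the delivery pile (its underside 100 mm above the worktop); glass jar, 60 mm across and 75 mm tall with its lid (lid 57 mm across, top 11 mm), 0.3 kg; point at its centre, 37.5 mm above its underside, z up along the jar
- old_jar_center (a point): the older jar: looks the same as the new one (orange preserve, red lid), at the start in the rear pocket of its wooden tray; glass jar, 60 mm across and 75 mm tall with its lid (lid 57 mm across, top 11 mm), 0.3 kg; point at its centre, 37.5 mm above its underside, z up along the jar
- green_jar_center (a point): a jar of pink preserve with a green lid in the rear pocket of the other wooden tray; it stays there; glass jar, 60 mm across and 75 mm tall with its lid (lid 57 mm across, top 11 mm), 0.3 kg; point at its centre, 37.5 mm above its underside, z up along the jar
- tea_carton_center (a point): dark green carton of tea bags with pale end bands, 116 mm long (its x), 56 mm wide (its y), 50 mm tall, 0.15 kg, rigid; lies at the start on the orange carton and under the new jar, along the orange carton; point at its centre
- sugar_carton_center (a point): orange carton of sugar sticks with cream end bands, 160 mm long (its x), 60 mm wide (its y), 50 mm tall, 0.15 kg, rigid; at the start on the worktop, the bottom of the pile; point at its centre
- lane_red: fixed wooden jar tray, 188 x 92 mm outside, floor 4 mm thick, rims 8 mm high above the worktop, split by a low 4 mm rib of the same height into two equal pockets one behind the other (each 88 x 84 mm inside); origin at the centre of its underside, x along it from the front pocket (towards the robot, centre at x = -46 mm) to the rear pocket (centre at x = +46 mm), z up. This is the one where the older red-lidded jar stands
- lane_green: fixed wooden jar tray, 188 x 92 mm outside, floor 4 mm thick, rims 8 mm high above the worktop, split by a low 4 mm rib of the same height into two equal pockets one behind the other (each 88 x 84 mm inside); origin at the centre of its underside, x along it from the front pocket (towards the robot, centre at x = -46 mm) to the rear pocket (centre at x = +46 mm), z up. This is the other one, where the green-lidded jar stands
- tea_tray: fixed shallow black tray with a green liner for the green carton, 152 x 92 mm outside, 144 x 84 mm inside, floor 4 mm thick, rims 8 mm high above the worktop; origin at the centre of its underside, x along its length, z up
- sugar_tray: fixed shallow black tray with an orange liner for the orange carton, 196 x 96 mm outside, 188 x 88 mm inside, floor 4 mm thick, rims 8 mm high above the worktop; origin at the centre of its underside, x along its length, z up
Not all that is in view belongs to the job. What is shaped like the part that bears old_jar_center but blue or yellow is not meant.

How it is judged:
On the way:
1. the older jar stands in the front pocket of its tray while the new jar is not yet in that tray (x of old_jar_center in the frame of lane_red between -0.063 and -0.029 m and y of old_jar_center in the frame of lane_red between -0.016 and 0.016 m and z of old_jar_center in the frame of lane_red between 0.036 and 0.046 m and angle between old_jar_center's own z axis and vertical below 0.1 rad and horizontal distance between new_jar_center and lane_red above 0.11 m), for 0.2 s.
At the end, for the whole second after the job is handed in: Older jar upright in the front pocket, new jar in the rear pocket of the same wooden tray; green carton flat in the green-lined, orange carton in the orange-lined tray, lengthwise within 0.3 rad; each within 16 mm of the place's centre along each axis; all at rest (x of old_jar_center in the frame of lane_red between -0.063 and -0.029 m and y of old_jar_center in the frame of lane_red between -0.016 and 0.016 m and z of old_jar_center in the frame of lane_red between 0.036 and 0.046 m and angle between each of old_jar_center, new_jar_center's own z axis and vertical below 0.1 rad and x of new_jar_center in the frame of lane_red between 0.029 and 0.063 m and y of new_jar_center in the frame of lane_red between -0.016 and 0.016 m and z of new_jar_center in the frame of lane_red between 0.036 and 0.046 m and x of tea_carton_center in the frame of tea_tray between -0.016 and 0.016 m and y of tea_carton_center in the frame of tea_tray between -0.016 and 0.016 m and z of tea_carton_center in the frame of tea_tray between 0.024 and 0.033 m and angle between each of tea_carton_center, sugar_carton_center's own z axis and vertical below 0.08 rad and angle between the x axis of tea_carton_center and the x axis of tea_tray, either way round below 0.3 rad and x of sugar_carton_center in the frame of sugar_tray between -0.016 and 0.016 m and y of sugar_carton_center in the frame of sugar_tray between -0.016 and 0.016 m and z of sugar_carton_center in the frame of sugar_tray between 0.024 and 0.033 m and angle between the x axis of sugar_carton_center and the x axis of sugar_tray, either way round below 0.3 rad and linear speed of each of old_jar, new_jar, tea_carton, sugar_carton below 0.02 m/s); the robot touches nothing.
It fails at once if the green-lidded jar is moved more than 15 mm (distance of green_jar_center from where it was at the start of the episode above 0.015 m).
It fails at once if a jar or a carton is tipped over (angle between any of old_jar_center, new_jar_center, tea_carton_center, sugar_carton_center, green_jar_center's own z axis and vertical above 0.6 rad).
It also fails if it takes over 120 s, if anything falls off the work surface, if the arm or the gripper's body presses on something with over 40 N, if the wrist force passes 120 N, or if a joint passes its speed limit or range.

## Working session

There is one attempt and no reset: what is moved stays moved. The work goes in short steps, each a Python script; the robot and the scene stay as the last script left them, time stands still between calls to the robot, and variables do not carry over. Pictures are saved under pics/ and viewed, at most 14 in all, crops included, and the job is handed in when it is done.

```bash
mkdir -p pics; ls
python3 - <<'E'
from plant import *
import cv2
for n in("top","scene"):
    im,d=get_image(n); cv2.imwrite(f"pics/{n}0.png",im[:,:,::-1]); c=get_calibration(n); print(n,c["intrinsics"],c["world_from_camera"],(d==0).mean())
print(observe())
E
```

```text
pics
top [[389.33918134   0.         282.7690034 ]
 [  0.         389.33918134 219.20857001]
 [  0.           0.           1.        ]] [[-0.01936839 -0.98188011  0.18851077  0.2308115 ]
 [-0.99961038  0.01522698 -0.0233927   0.06918524]
 [ 0.02009837 -0.18889041 -0.98179248  1.41566538]
 [ 0.          0.          0.          1.        ]] 0.00413265306122449
scene [[395.27296174   0.         271.55846499]
 [  0.         395.27296174 208.49326713]
 [  0.           0.           1.        ]] [[ 0.51195348 -0.59853333  0.61616676 -0.22058858]
 [-0.85884171 -0.34231075  0.38106991 -0.39280847]
 [-0.01716253 -0.72427978 -0.68929257  0.90435173]
 [ 0.          0.          0.          1.        ]] 0.00399234693877551
{'time_s': 0.1, 'q': array([ 1.09691163e+00,  2.21160274e-01,  1.52749495e+00,  5.18860552e-06,
        1.39471269e+00, -1.26075555e-01]), 'joint_velocities': array([ 1.27828597e-04,  8.27001870e-05, -3.76389086e-03,  3.11760954e-04,
       -8.97996750e-04, -1.37504563e-03]), 'joint_torque': array([ 8.09575886e-04, -4.98243070e+01, -3.90547693e+01, -1.37426528e-04,
        5.66626433e-03,  3.56179692e-05]), 'eef_pos': array([0.21276006, 0.58708937, 0.23030151]), 'tcp_rot': array([-3.13983212e+00, -2.28290844e-04,  2.79378240e+00]), 'ft_force': array([ 0.25497034,  0.31643461, -0.2856828 ]), 'torque': array([0.01835255, 0.01470666, 0.04143036]), 'grasp_force': 0.0, 'opening': 0.08575705373434261}
```

View pics/top0.png

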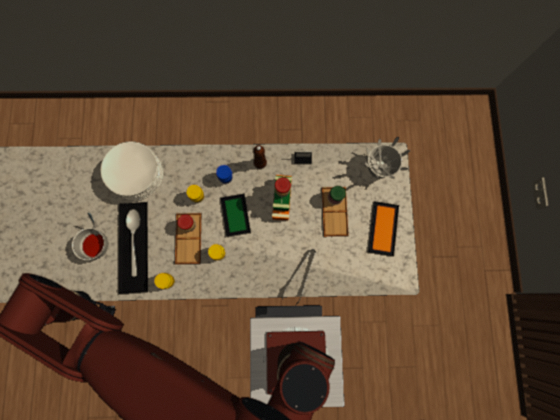

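View pics/scene0.png

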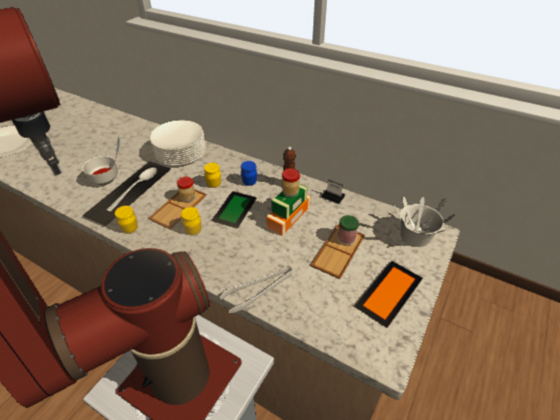

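Top view: the older jar's red lid is at (185,222), in the rear pocket of the wooden tray (187,238). The new jar is at (283,186) on the pile, and the green-lidded jar is at (338,193) in the tray at (334,212). The green-lined tray is at (235,215) and the orange-lined one at (383,229). Other round candidates are yellow jars at (195,193), (217,252) and (164,281), a blue jar at (225,174) and a red bowl at (92,245). The old jar must be (185,222), because it is the only red lid in a wooden tray.

```bash
cat > h.py <<'E'
import numpy as np, cv2
from plant import *
def world(name):
    c=get_calibration(name); im,d=get_image(name)
    K=np.array(c["intrinsics"]);T=np.array(c["world_from_camera"])
    v,u=np.mgrid[:im.shape[0],:im.shape[1]]
    P=np.stack([(u-K[0,2])/K[0,0]*d,(v-K[1,2])/K[1,1]*d,d],-1)@T[:3,:3].T+T[:3,3]
    return im,cv2.cvtColor(im,cv2.COLOR_RGB2HSV),P,d>0
def rect(P,m):
    "min-area rectangle of the masked points in xy: centre, (long,short), angle of the long side, median z"
    p=P[m]; (c,(a,b),t)=cv2.minAreaRect(p[:,:2].astype(np.float32)); 
    if a<b:a,b,t=b,a,t+90
    t=(t+90)%180-90
    return np.round(c,4),np.round((a,b),4),round(float(np.radians(t)),3),round(float(np.median(p[:,2])),4),len(p)
def comps(m,minpx=12):
    n,l,s,_=cv2.connectedComponentsWithStats(m.astype(np.uint8))
    return [l==i for i in range(1,n) if s[i,4]>=minpx]
E
python3 - <<'E'
from h import *
im,hsv,P,ok=world("top")
H,S,V=[hsv[...,i].astype(int) for i in range(3)]
box=ok&(P[...,0]>.25)&(P[...,0]<.95)&(P[...,1]>-.6)&(P[...,1]<.75)&(P[...,2]>-.02)&(P[...,2]<.3)
for n,m in dict(red=((H<6)|(H>174))&(S>150)&(V>70),orange=(H>=7)&(H<=14)&(S>200)&(V>120),green=(H>45)&(H<85)&(S>120)&(V>25),black=(V<30)&(P[...,2]<.02),wood=(H>=8)&(H<20)&(S>120)&(S<215)&(V>70)).items():
    for c in comps(m&box,25):
        v,u=np.nonzero(c); print(n,(int(u.mean()),int(v.mean())),*rect(P,c))
cv2.imwrite("pics/crop1.png",cv2.resize(im[150:300,150:420,::-1],None,fx=2.9,fy=2.9,interpolation=cv2.INTER_CUBIC))
E
```

```text
red (282, 184) [0.5837 0.0393] [0.0492 0.0482] 0.767 0.1743 178
red (184, 221) [0.4882 0.3839] [0.0643 0.0505] 0.96 0.0783 174
red (91, 245) [0.4151 0.7186] [0.0782 0.0597] -0.135 0.0227 291
orange (382, 227) [ 0.464  -0.3372] [0.1684 0.0679] -0.172 0.0035 176
green (337, 193) [ 0.5788 -0.1595] [0.0481 0.048 ] 0.9 0.0785 114
green (277, 198) [0.559  0.0564] [0.0363 0.0209] -0.019 0.0995 54
green (285, 198) [0.5589 0.027 ] [0.0376 0.0244] -0.037 0.0994 59
green (235, 215) [0.5224 0.2113] [0.1259 0.0651] 0.162 0.0039 568
black (302, 159) [ 0.7361 -0.0436] [0.058 0.038] 1.511 0.0135 100
black (234, 213) [0.522 0.211] [0.1451 0.0882] 0.152 0.0029 339
black (132, 250) [0.4096 0.5783] [0.3246 0.1022] 0.064 0.0028 1955
black (381, 229) [ 0.4626 -0.3345] [0.1893 0.0936] -0.189 0.0035 269
wood (284, 176) [0.6365 0.0214] [0.0741 0.0512] 0.398 0.0511 36
wood (334, 216) [ 0.5283 -0.1578] [0.1863 0.0912] -0.014 0.0038 881
wood (280, 212) [0.5183 0.046 ] [0.0584 0.0083] 1.385 0.0494 26
wood (188, 241) [0.4382 0.383 ] [0.1859 0.0918] 0.016 0.004 1006
wood (177, 216) [0.5147 0.4115] [0.0345 0.0257] 1.483 0.0054 26
wood (280, 217) [0.5015 0.046 ] [0.0583 0.0054] 1.481 0.0485 26
```

View pics/crop1.png

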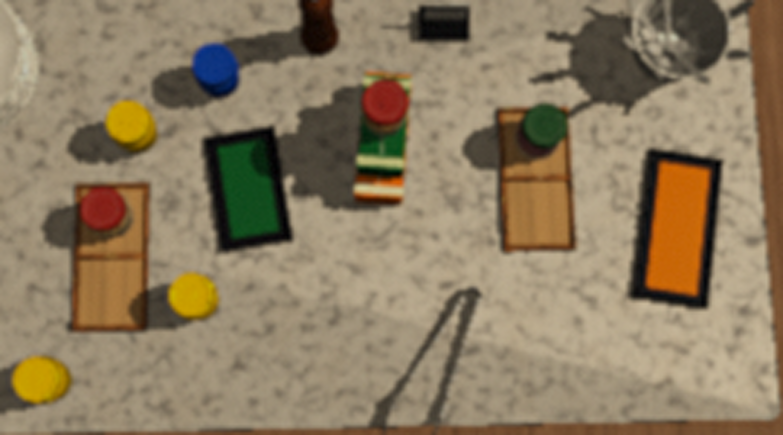

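Confirmed: the only red lid in a wooden tray is at crop (103,208), so that is the old jar. The red lid on the green carton at (385,102) is the new jar. There are yellow jars near the front pocket at (193,297) and behind the tray at (130,125).

```bash
cat >> h.py <<'E'
def lids(P,hsv,ok,zr=(.06,.09)):
    "circles of the lids: name, centre xy, diameter, z"
    H,S,V=[hsv[...,i].astype(int) for i in range(3)]
    for n,m in dict(red=((H<6)|(H>174))&(S>150),yellow=(H>20)&(H<33)&(S>150),blue=(H>100)&(H<130)&(S>150)).items():
        for c in comps(m&ok&(V>50)&(P[...,2]>zr[0])&(P[...,2]<zr[1]),25):
            p=P[c]; z=np.percentile(p[:,2],70); p=p[abs(p[:,2]-z)<.006]
            (x,y),r=cv2.minEnclosingCircle(p[:,:2].astype(np.float32)); 
            print(n,"circ",round(x,4),round(y,4),round(2*r,4),"box",np.round((p.min(0)+p.max(0))/2,4),"z",round(z,4),len(p))
E
python3 - <<'E'
from h import *
im,hsv,P,ok=world("top"); lids(P,hsv,ok)
movep([.44,.383,.30],[np.pi,0,np.pi/2])
im,hsv,P,ok=world("wrist"); lids(P,hsv,ok)
print(get_calibration("wrist")["world_from_camera"], observe()["time_s"])
H,S,V=[hsv[...,i].astype(int) for i in range(3)]
m=(H>=8)&(H<20)&(S>120)&(S<225)&(V>70)&ok&(P[...,2]<.015)&(P[...,2]>-.01)
for c in comps(m,800): print("wood",*rect(P,c))
cv2.imwrite("pics/w1.png",im[:,:,::-1])
E
```

```text
red circ 0.4842 0.3783 0.0524 box [0.4844 0.3781 0.0796] z 0.0795 157
yellow circ 0.593 0.3522 0.0548 box [0.5921 0.3521 0.0753] z 0.0753 170
yellow circ 0.3794 0.272 0.053 box [0.3792 0.2715 0.0741] z 0.0748 177
yellow circ 0.2842 0.4517 0.0549 box [0.2836 0.452  0.0754] z 0.0755 188
blue circ 0.6641 0.2471 0.0527 box [0.663  0.2463 0.075 ] z 0.0753 152
red circ 0.4848 0.3798 0.0527 box [0.4846 0.3801 0.0769] z 0.0783 1583
yellow circ 0.284 0.4513 0.0544 box [0.2842 0.4519 0.0725] z 0.0741 2335
yellow circ 0.5932 0.353 0.0534 box [0.5929 0.3533 0.0729] z 0.0742 1818
yellow circ 0.3802 0.2733 0.0533 box [0.3804 0.2736 0.0722] z 0.0741 1490
blue circ 0.6649 0.2492 0.0519 box [0.6644 0.249  0.0739] z 0.0742 1291
[[ 9.99996934e-01  2.43104221e-03  4.70274724e-04  4.38701621e-01]
 [ 2.45877047e-03 -9.52482396e-01 -3.04583715e-01  4.61582996e-01]
 [-2.92527473e-04  3.04583938e-01 -9.52485454e-01  4.40981469e-01]
 [ 0.00000000e+00  0.00000000e+00  0.00000000e+00  1.00000000e+00]] 1.4417
wood [0.4152 0.3826] [0.1423 0.09  ] 0.002 0.0034 6089
```

View pics/w1.png

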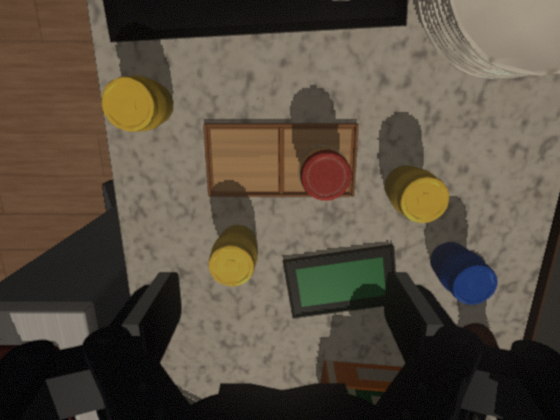

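The wrist view shows the old jar's lid at (326,176) in the right (rear) pocket. Closing along x clears the yellow jars at (233,266) and (424,199).

```bash
cat >> h.py <<'E'
def rot(yaw): return [np.pi,0,yaw]
def pick(x,y,z,yaw,opening=.085,f=40,lift=.28,squeeze=.03):
    gripper_to(opening); movep([x,y,lift],rot(yaw)); 
    move_l([x,y,z+.06],feed=.25); hit=move_l([x,y,z],feed=.1,max_force=15)
    gripper_to(squeeze,f); o=observe(); print("grip",hit,round(o["opening"],4),o["grasp_force"],o["eef_pos"],o["time_s"])
    move_l([x,y,lift],feed=.2); o=observe(); print("lifted",o["opening"],o["grasp_force"])
def place(x,y,z,yaw,opening,lift=.28):
    movep([x,y,lift],rot(yaw)); move_l([x,y,z+.04],feed=.2)
    hit=move_l([x,y,z],feed=.05,max_force=6); hold(.2); print("down",hit,observe()["eef_pos"],observe()["ft_force"])
    gripper_to(opening); move_l([x,y,lift],feed=.25); print("t",observe()["time_s"])
E
python3 - <<'E'
from h import *
pick(.485,.3805,.022,np.pi/2)
place(.392,.3828,.022,np.pi/2,.076)
movep([.44,.383,.30],rot(np.pi/2))
im,hsv,P,ok=world("wrist"); lids(P,hsv,ok)
H,S,V=[hsv[...,i].astype(int) for i in range(3)]
m=(H>=5)&(H<22)&(S>110)&(V>45)&ok&(P[...,2]<.015)&(P[...,2]>-.01)&(abs(P[...,0]-.44)<.12)&(abs(P[...,1]-.38)<.07)
for c in comps(m,800): print("wood",*rect(P,c))
movep([.53,-.02,.36],rot(np.pi)) 
im,hsv,P,ok=world("wrist"); cv2.imwrite("pics/w2.png",im[:,:,::-1]); np.save("w2.npy",P); print(observe()["time_s"]); lids(P,hsv,ok,(.15,.2))
E
```

```text
grip False 0.0556 41.69740967452526 [0.48538077 0.38089097 0.02342452] 4.0583
lifted 0.05552536051993895 42.87879768759012
down True [0.39122391 0.38220061 0.02348169] [-1.29343594 -0.43253329  4.97603378]
t 9.65
red circ 0.391 0.3809 0.0533 box [0.3917 0.381  0.0769] z 0.0782 1654
yellow circ 0.2844 0.4514 0.0541 box [0.2843 0.4518 0.0725] z 0.0741 2351
yellow circ 0.5931 0.3525 0.0536 box [0.593  0.3533 0.0725] z 0.0742 1833
yellow circ 0.3804 0.2734 0.053 box [0.3808 0.2738 0.0722] z 0.074 1493
blue circ 0.6644 0.2496 0.0514 box [0.665  0.2493 0.0736] z 0.0743 1294
wood [0.437 0.383] [0.1862 0.0908] 0.002 0.0035 8561
12.0833
red circ 0.5848 0.0383 0.0523 box [0.5843 0.0378 0.1726] z 0.1746 682
red circ 0.5858 0.0391 0.0379 box [0.5857 0.0391 0.1733] z 0.1741 987
```

View pics/w2.png

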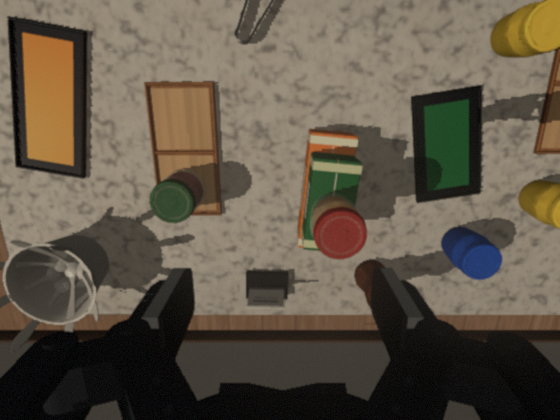

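The new jar's lid is at (340,232) on the pile. The pepper mill at (372,280) lies behind it, so I'll close along y. The old jar now stands in the front pocket.

Run:
```python
from h import *
pick(.585,.0385,.119,np.pi,lift=.30)
place(.483,.3828,.022,np.pi,.076,lift=.30)
movep([.44,.383,.30],rot(np.pi/2))
im,hsv,P,ok=world("wrist"); lids(P,hsv,ok)
movep([.55,-.02,.36],rot(np.pi)) 
im,hsv,P,ok=world("wrist"); cv2.imwrite("pics/w3.png",im[:,:,::-1]); print(observe()["time_s"])
H,S,V=[hsv[...,i].astype(int) for i in range(3)]
X,Y,Z=[P[...,i] for i in range(3)]
ok&=(np.arange(420)<270)[:,None]
near=ok&(abs(X-.56)<.13)&(abs(Y-.04)<.07)
print("tea top",*rect(P,near&(Z>.088)&(Z<.11)))
print("sugar top",*rect(P,near&(Z>.044)&(Z<.056)))
print("pile",*rect(P,near&(Z>.044)&(Z<.11)))
for n,cx,cy in(("tea_tray",.522,.211),("sugar_tray",.463,-.335)):
    m=ok&(abs(X-cx)<.13)&(abs(Y-cy)<.075)&(Z<.02)&((V<32)|(S>150))
    c=max(comps(m),key=np.sum); print(n,*rect(P,c))
```

```text
grip False 0.055 42.376372553408146 [0.58572874 0.0387527  0.12037174] 14.6
lifted 0.05496558264978561 42.95549500733614
down True [0.48206561 0.3823702  0.02436424] [-0.49981282 -0.76308612  5.51366988]
t 20.85
red circ 0.4821 0.3828 0.0526 box [0.4818 0.3833 0.0767] z 0.0783 1616
red circ 0.3915 0.3806 0.0528 box [0.3915 0.3807 0.0764] z 0.0782 1644
yellow circ 0.2846 0.4513 0.0539 box [0.2843 0.4518 0.0725] z 0.0741 2340
yellow circ 0.5933 0.3526 0.0536 box [0.5931 0.3529 0.0724] z 0.0743 1828
yellow circ 0.3803 0.2733 0.0535 box [0.3806 0.2738 0.0726] z 0.0741 1485
blue circ 0.6647 0.2494 0.0516 box [0.665  0.2496 0.0738] z 0.0743 1286
24.3917
tea top [0.5811 0.0393] [0.1165 0.0567] -0.097 0.0991 4587
sugar top [0.5788 0.0389] [0.1605 0.0606] -0.098 0.049 1251
pile [0.5788 0.0389] [0.1605 0.0606] -0.098 0.0987 6181
tea_tray [0.5207 0.2105] [0.1482 0.0918] 0.155 0.0035 2970
sugar_tray [ 0.4614 -0.3362] [0.1647 0.0675] -0.175 0.0032 6290
```

View pics/w3.png

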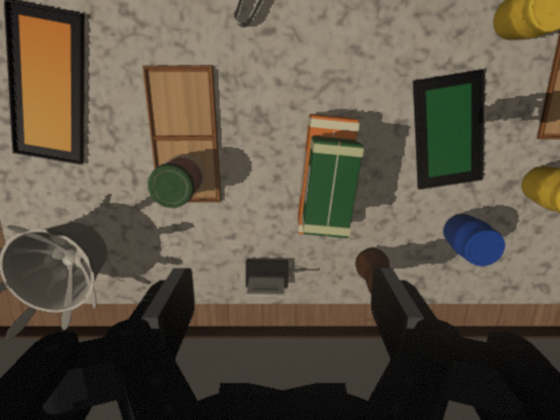

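Both jars are in place (front x offset −0.046, rear +0.045). The green carton is at (333,187) on top of the orange one, the green tray at (449,129) and the orange tray at (47,83). All sizes match, so I'll move the cartons next.

Run:
```python
from h import *
pi=np.pi
pick(.5811,.0393,.061,pi-.097,f=30)
place(.521,.2105,.015,pi+.155,.071)
movep([.55,-.02,.36],rot(pi))
im,hsv,P,ok=world("wrist"); X,Y,Z=[P[...,i] for i in range(3)]
ok&=(np.arange(420)<270)[:,None]
print("tea",*rect(P,ok&(abs(X-.521)<.11)&(abs(Y-.21)<.07)&(Z>.042)&(Z<.065)))
c,s,a,z,n=rect(P,ok&(abs(X-.57)<.13)&(abs(Y-.04)<.07)&(Z>.042)&(Z<.06)); print("sugar",c,s,a,z)
assert abs(s[0]-.16)<.01 and abs(s[1]-.06)<.008
pick(c[0],c[1],.012,pi+a,f=30)
place(.462,-.3355,.016,pi-.18,.074)
movep([.40,-.30,.36],rot(pi))
im,hsv,P,ok=world("wrist"); X,Y,Z=[P[...,i] for i in range(3)]
print("sugar",*rect(P,ok&(abs(X-.46)<.13)&(abs(Y+.335)<.08)&(Z>.042)&(Z<.065)))
im,hsv,P,ok=world("top"); cv2.imwrite("pics/top1.png",cv2.resize(im[150:300,150:420,::-1],None,fx=2.9,fy=2.9)); print(observe()["time_s"])
```

```text
grip False 0.0554 33.260377049446106 [0.58186345 0.03919785 0.06196583] 27.0583
lifted 0.05596106576005975 32.895135283470154
down True [0.51996435 0.21025454 0.01584434] [-0.1167068  -0.58062935  3.7367811 ]
t 32.775
tea [0.5195 0.21  ] [0.1164 0.0575] 0.155 0.0531 4498
sugar [0.5789 0.0391] [0.1604 0.0607] -0.093 0.0491
grip False 0.06 34.15453255176544 [0.57981365 0.0389886  0.01305482] 36.6667
lifted 0.05970255647810262 33.67265045642853
down True [ 0.46122799 -0.3347964   0.01693841] [-0.12626025 -0.22269365  5.98033079]
t 43.3167
sugar [ 0.4603 -0.3345] [0.1602 0.0605] -0.183 0.053 5194
43.925
```

View pics/top1.png

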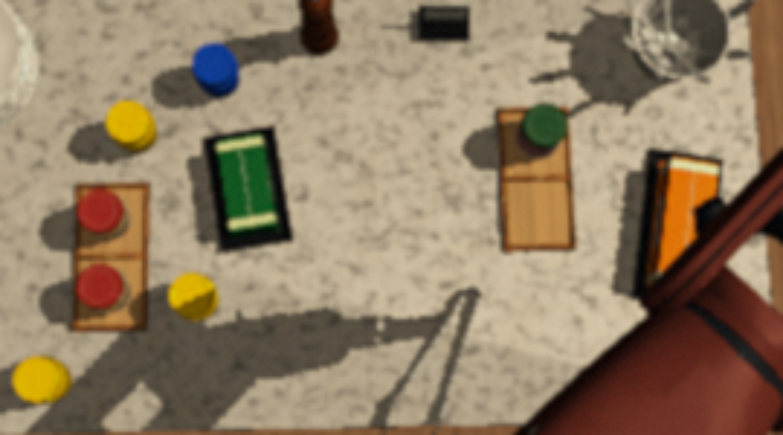

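The crop shows red lids in both pockets at (100,210) and (100,287), the green carton centred at (247,185) and the orange carton in its tray at (685,215). The green-lidded jar at (545,127) hasn't moved, so I'm handing in.

```bash
python3 -c "
from plant import *
hold(.5);print(job_done())"
```

```text
the job is handed in; nothing more can be done
None
```

I handed the job in at about 44 s of the 120 s; the last camera checks had both jars and both cartons within about 2 mm of their target centres and the green-lidded jar unmoved, but the hand-in call returned no verdict.

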